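# Latch the dustpan's spring flap open beside the jiko

## Robot

A 6-joint arm with a two-finger parallel gripper is mounted at the origin on the work surface. World frame = base frame: x ahead of the robot, y to its left, z up, the work surface at z = 0. Lengths are in m, angles in rad, forces in N, time in s.
With the tool pointing down it reaches from about 0.325 to 0.9 m from the base axis. Payload 6.1 kg.
Tool frame: the origin (TCP) lies on the mounting face of the last link; the fingertips stand 173 mm ahead of it and the grasp point (between the pads) lies 155 mm ahead of it; z points along the fingers, y is the line along which they close (so a half turn about z gives the same grasp; the last joint's range is limited). The gripper opens to 85 mm and grips with 20 to 120 N. Pads are 22 mm wide; open, the fingers measure 114 mm over their backs; the gripper's body (76 mm by 85 mm) begins 54 mm behind the grasp point. The pads swing forward as they close: fully open they stand 13 mm farther back than shut.
Start: joints at [-1.33, 0.22, 1.526, -0, 1.395, -0.126], TCP at [0.224, -0.583, 0.405] pointing down, gripper open.
Joint ranges: [-2.98, 2.98], [-0.91, 2.08], [0.09, 2.57], [-1.24, 4.39], [0.2, 2.65], [-2.68, 2.68]. Speed limits (rad/s): [2.57, 2.57, 3.01, 3.14, 3.14, 3.14].

## Interface

Orientations are given as [roll, pitch, yaw] about the fixed x, y, z axes, in that order (R = Rz(yaw) Ry(pitch) Rx(roll)).
In Python, from station import bot, cams, workorder gives the robot as it stands.
- The arm moves only by the tool carry_out, never from a script. Its argument "moves" is a list of rows, each an object with "jaw": the gripper's target within -1 to 1 (fully open at 1, half-way at 0, shut at -1); "translation": the shift along the tool's x, y, z in mm, a list of three; "delta_rot": the turn, a rotation vector about the tool's x, y, z in rad, a list of three. A call has 1 to 12 rows; each row shifts and turns the commanded pose from where the row before left it, along the tool's axes as they then stand; what a row does not reach is not made up. A row lasts 1/8 s, in which the tool goes at most 62.5 mm and 10.7 degrees, less where a joint would pass 70% of its speed; a pose out of reach is approached as far as the arm can. A call with a gripper value outside its range is refused whole. The fingers move at their own pace and stop on an object; "squeeze" is the grip in N (left out, the last holds). Time passes only in rows, so rows that do not move let the fingers close. It gives the time, the measured TCP pose, the force, the opening and the grip force at its end, in the units of the state.
- bot.observe(): the state, without advancing time (a new reading comes with each control period).
- cams.grab_frame(name): name is "scene" or "top"; returns the picture (480x640x3 uint8, blue, green, red); there is no depth.
- cams.camera_model(name): a dict with "fov_y" (degrees; the focal length in pixels is half the picture's height over the tangent of half this angle, whatever the lens; pixels are square), "cx", "cy" (the principal point, pixels), "extrinsics" (4x4, takes a point from camera to world coordinates). Camera axes: x right, y up, looking along -z (the intrinsics and any distortion apply to the point x, -y, -z); pixel columns grow to the right and rows downward; lengths in m; the calibration is good to about 2 mm. A picture is of the moment at which its call begins. camera_model takes no time and is no camera call.
- workorder.close_job(): hands the job in; it is judged then, once.
Trained networks look in the newest picture that a camera, given by its name, has taken for a name from the list of things; names that differ only in an ending like _2 or _b are one class to them, and where a whole thing is asked for, a point or a joint stands for the part that bears it (a point fixed in the world has none). Each returns a list of dicts, best first, with "conf" (0 to 1); they miss things now and then, are a little off and sometimes report something else, mostly with a low value. They report only what shows in the picture. A call takes as long as a camera call.
- cams.spot_in(name, camera): "location" ([x, y, z] in m, in the coordinates of the camera as it stood for that picture, good to about 4 mm: the middle of the surface that is visible of it).
The state is a dict: "time": time; "joint_positions": joint angles; "dq": joint speeds; "joint_efforts": joint torques, N m; "position": TCP position; "orientation": TCP orientation; "contact_force": force on the tool from outside, world axes, zero at the start; "wrist_torque": the same for the moment, N m; "opening": finger opening in m; "grasp_force": force on a finger pad.
Only numpy, scipy, OpenCV 4.12 (cv2) and the standard library are available. Lean on these libraries where they do the work, as an engineer would, in place of code of your own. Each camera call takes 0.05 s, during which the arm holds its last target. There are 200 camera calls.

## Task

Get the green dustpan ready for sweeping up the ash round the jiko: press its orange lever down against the spring, hold it down, and slide it sideways until it is well under the steel hook, then let go so that the hook holds the lever down and the flap stays tilted up. Leave the mug and the saucepan standing where they are.

Things in the scene. Friction and masses are not known exactly. Their poses are not given: they have to be found in the camera images.
- dustpan: Green plastic dustpan, 210 x 240 mm, fixed to the floor. Origin at floor level under the pan; x axis from mouth (x -150 mm) to back wall (x 60, 75 high), y left seen from the robot, z up. Hood top at z 75. Flap and orange lever are one piece on an axle along y. Let go, it springs up unless hooked. A fixed stub handle, top at z 39, 32 wide, sticks out behind to x 180.
- axle (a point): Point on the lever's axle, at x -20, y 0, z 95 mm of the dustpan, with its axes. The lever (bar 16 wide, 10 thick) rises backwards from it, 37 degrees (0.65 rad) at rest; the knob sits 120 mm from the axle. Pressed down it turns about y to a stop at level, against a torsion spring (2.5 N at the knob at rest, 6 N down). It also slides 30 mm along the axle to +y, 1 N friction, no return spring.
- knob (a point): Centre of the orange knob on the lever's end: a barrel lying along the dustpan's y, 30 mm across, 24 mm long between flat ends that can be gripped from above. In the dustpan's frame it rests at x 76, y 0 to 4, z 168 mm; at the stop z is 94. It slides under the hook only when z is 107 or less, up to y 30; released there, it is held at z about 111. Its axes turn with the lever.
- hook (a point): Steel hook on the dustpan's hood; the point is the middle of its arm's underside, at x 35, y 32, z 108 mm of the dustpan, with its axes. The arm is 14 mm wide (x), 8 thick, runs from y 14 (free end, towards the lever) to a post at y 47 to 55. The lever goes under it from the free end, 55 mm from the axle.
- mug: Blue ceramic mug, 82 mm across, 95 mm high, loose. Origin: centre of its underside, z up. Not to be moved.
- saucepan: Steel saucepan, 164 mm across, 85 mm high, with a black handle to 205 mm from its centre along its x axis, loose. Origin: centre of its underside, z up. Not to be moved.

How it is judged:
By the outcome, as a careful person would: the job done as asked, in the order asked, and still so for the second after the job is handed in, with the robot touching nothing.
It also fails if it takes over 35 s, if anything falls off the work surface, if the arm or the gripper's body presses on something with over 40 N, if the wrist force passes 120 N, or if a joint passes its speed limit or range.

## Working session

There is one attempt and no reset: what is moved stays moved. The work goes in short steps, Python scripts to look and compute and a tool call to move; the robot and the scene stay as the last step left them, time stands still between calls to the robot, and variables do not carry over. Pictures are saved under pics/ and viewed, at most 10 in all, crops included, and the job is handed in when it is done.

Besides the shell and the picture viewer there is one more tool, called after "Request:" by a JSON object that holds its "name" and its "arguments", one argument or row to a line. carry_out: Moves the arm, as the interface text tells. Its arguments: {"type":"object","properties":{"moves":{"type":"array"},"squeeze":{"type":"number"}},"required":["moves"]}

```bash
mkdir -p pics
cat > h.py <<'E'
from station import bot, cams, workorder
import numpy as np, cv2
def spots(names, cam):
    E=np.array(cams.camera_model(cam)["extrinsics"])
    for n in names:
        for d in cams.spot_in(n,cam)[:2]:
            p=E@np.r_[d["location"],1]; print(cam,n,round(d["conf"],2),p[:3].round(4))
E
python3 - <<'E'
from h import *
for c in("scene","top"):
    cv2.imwrite(f"pics/{c}0.png",cams.grab_frame(c)); m=cams.camera_model(c); print({k:v for k,v in m.items() if k!="extrinsics"}); print(np.array(m["extrinsics"]).round(3))
    spots(["dustpan","knob","hook","axle","mug","saucepan"],c)
s=bot.observe(); print(s)
E
```

```text
{'fov_y': 46.64618826688652, 'cx': 323.1058459082233, 'cy': 247.27050932799906}
[[ 0.733 -0.435  0.523  1.212]
 [ 0.68   0.442 -0.585 -0.76 ]
 [ 0.023  0.784  0.62   0.936]
 [ 0.     0.     0.     1.   ]]
scene dustpan 0.72 [0.5088 0.0387 0.0528]
scene knob 0.59 [0.4433 0.0391 0.0637]
scene hook 0.66 [0.5054 0.0371 0.0556]
scene axle 0.83 [0.5107 0.0377 0.0573]
scene mug 0.78 [0.4612 0.4061 0.0648]
scene mug 0.63 [ 0.424  -0.4269  0.0416]
scene saucepan 0.85 [ 0.4179 -0.4254  0.0393]
{'fov_y': 50.59584157123325, 'cx': 319.3161795976354, 'cy': 249.56256810432174}
[[-0.025  0.993 -0.112  0.397]
 [-1.    -0.025 -0.004  0.018]
 [-0.007  0.112  0.994  1.254]
 [ 0.     0.     0.     1.   ]]
top dustpan 0.62 [0.4632 0.0655 0.0711]
top knob 0.97 [0.4397 0.0408 0.0673]
top hook 0.67 [0.4669 0.0696 0.0753]
top axle 0.6 [0.4632 0.0709 0.0721]
top mug 0.75 [0.4443 0.4421 0.0401]
top saucepan 0.91 [ 0.4385 -0.448   0.0021]
{'time': 0.7, 'joint_positions': array([-1.33007243e+00,  2.20338334e-01,  1.52650319e+00,  6.79095383e-07,
        1.39471202e+00, -1.26052191e-01]), 'dq': array([-0.00212135, -0.00010068,  0.00127405, -0.0008814 , -0.00021559,
        0.00152267]), 'joint_efforts': array([ 1.36436429e-03, -4.96690357e+01, -3.89642429e+01, -1.86293432e-04,
        8.81072483e-04,  1.18289873e-05]), 'position': array([ 0.22415076, -0.58340638,  0.40473619]), 'orientation': array([3.14155377e+00, 4.25392409e-06, 3.66775973e-01]), 'contact_force': array([-0.28723458, -0.14244258,  0.15388063]), 'wrist_torque': array([0.00325125, 0.04282961, 0.03244995]), 'grasp_force': 0.0, 'opening': 0.08559125011183379}
```

View pics/scene0.png

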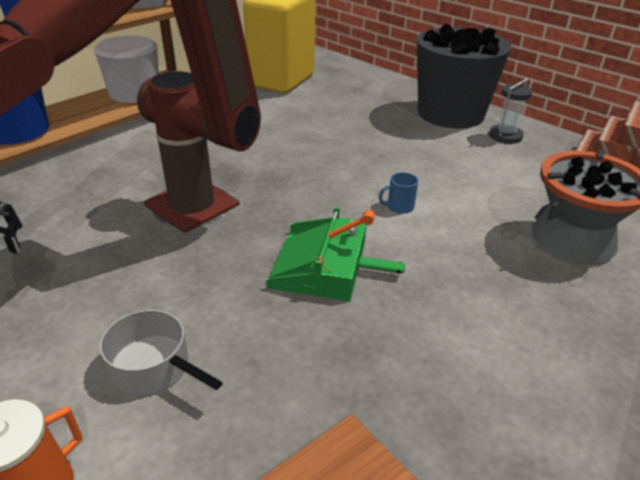

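View pics/top0.png

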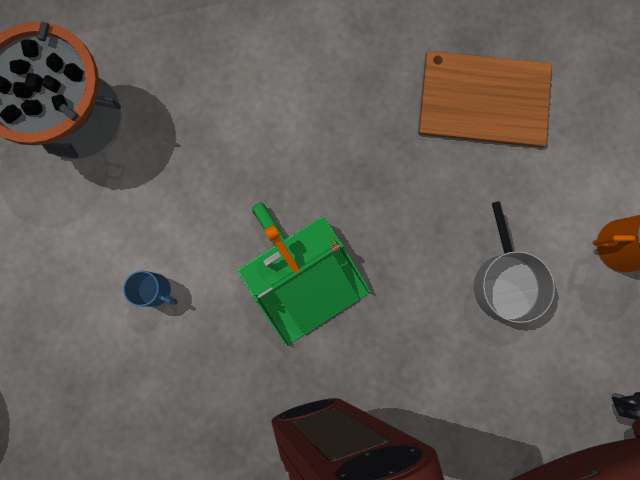

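The scene shows the dustpan with its lever up. The knob is at about (368,217) in scene and (272,233) in top, the white hook at about (272,257) in top, and the handle end at about (260,207) in top. The mug and saucepan are well clear. I'll zoom in to fit the pose.

Run:
```python
import cv2,numpy as np
a=cv2.imread("pics/top0.png")[190:350,225:385]; b=cv2.imread("pics/scene0.png")[190:350,260:420]
cv2.imwrite("pics/z.png",np.hstack([cv2.resize(x,(400,400),interpolation=cv2.INTER_CUBIC) for x in(a,b)]))
for f in("top0","scene0"):
    im=cv2.imread(f"pics/{f}.png");h=cv2.cvtColor(im,cv2.COLOR_BGR2HSV)
    m=cv2.inRange(h,(3,170,120),(15,255,255));n,l,s,c=cv2.connectedComponentsWithStats(m)
    for i in range(1,n):
        if s[i,4]>15 and 220<s[i,0]<420 and 180<s[i,1]<350: print(f,s[i],c[i])
```

```text
top0 [264 225  15  15 125] [271.184 231.816]
top0 [273 238  26  35 245] [286.04489796 254.85714286]
scene0 [329 211  45  26 274] [355.45985401 222.64963504]
```

View pics/z.png

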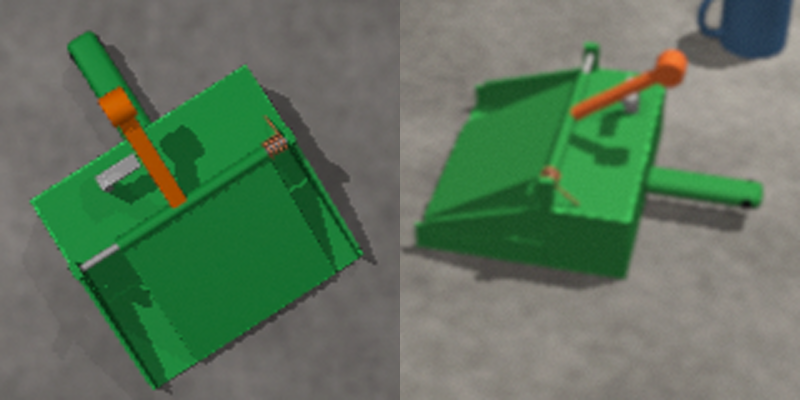

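The crops show the corners, knob and handle clearly. I'll fit x, y and yaw to those points.

```bash
cat > fit.py <<'E'
from h import *
from scipy.optimize import least_squares
def proj(P,c):
    m=cams.camera_model(c); E=np.linalg.inv(np.array(m["extrinsics"])); f=240/np.tan(np.radians(m["fov_y"]/2))
    q=(E[:3,:3]@P.T).T+E[:3,3]; return np.c_[m["cx"]+f*q[:,0]/-q[:,2], m["cy"]-f*q[:,1]/-q[:,2]]
def T(p,M):
    c,s=np.cos(p[2]),np.sin(p[2]); M=np.array(M)/1000.
    return M@np.array([[c,-s,0],[s,c,0],[0,0,1]]).T+[p[0],p[1],0]
obs={"top":([[76,2,168],[60,120,75],[60,-120,75],[180,0,30]],[[272.2,232.4],[237,270.8],[323.8,216.8],[256.2,205.2]]),
"scene":([[76,2,168],[60,-120,0],[60,-120,75],[180,0,25],[-150,-120,0]],[[367.2,217.6],[350.8,301.2],[353.2,276],[404.8,266.8],[267.2,288]])}
if __name__=="__main__":
    r=lambda p:np.concatenate([(proj(T(p,M),c)-np.array(o)).ravel() for c,(M,o) in obs.items()])
    s=least_squares(r,[.48,.07,.5],loss="soft_l1"); print(s.x, r(s.x).reshape(-1,2).round(1))
    for n,P in dict(knob=[76,2,168],down=[100,2,94],end=[100,28,94],hook=[35,32,108]).items(): print(n,T(s.x,[P])[0].round(4))
E
python3 fit.py
```

```text
[0.49662387 0.08322248 0.55951574] [[-0.8 -0.4]
 [-0.4  0.4]
 [-1.3 -1.8]
 [-1.5 -0.4]
 [ 0.3 -0.8]
 [-1.3 -0. ]
 [-2.   1.9]
 [-0.7  1.9]
 [-1.7  0.7]]
knob [0.56   0.1253 0.168 ]
down [0.5803 0.138  0.094 ]
end [0.5665 0.16   0.094 ]
hook [0.5093 0.1289 0.108 ]
```

Request:
{"name": "carry_out", "arguments": {
  "moves": [
    {"jaw":1,"translation":[0,0,0],"delta_rot":[0,0,-0.097]},
    {"jaw":1,"translation":[0,0,0],"delta_rot":[0,0,-0.097]},
    {"jaw":1,"translation":[38,-24,0],"delta_rot":[0,0,0]},
    {"jaw":1,"translation":[38,-24,0],"delta_rot":[0,0,0]},
    {"jaw":1,"translation":[38,-24,0],"delta_rot":[0,0,0]},
    {"jaw":1,"translation":[38,-24,0],"delta_rot":[0,0,0]},
    {"jaw":1,"translation":[38,-24,0],"delta_rot":[0,0,0]},
    {"jaw":1,"translation":[38,-24,0],"delta_rot":[0,0,0]},
    {"jaw":1,"translation":[38,-24,0],"delta_rot":[0,0,0]},
    {"jaw":1,"translation":[38,-24,0],"delta_rot":[0,0,0]},
    {"jaw":1,"translation":[38,-24,0],"delta_rot":[0,0,0]}
  ]
}}

```text
time: 2.08
position: [0.3993, -0.2172, 0.405]
orientation: [3.141, -0.0, 0.561]
contact_force: [-0.1, -0.2, -0.2]
opening: 0.0853
grasp_force: 0.0
```

Request:
{"name": "carry_out", "arguments": {
  "moves": [
    {"jaw":1,"translation":[38,-24,0],"delta_rot":[0,0,0]},
    {"jaw":1,"translation":[38,-24,0],"delta_rot":[0,0,0]},
    {"jaw":1,"translation":[38,-24,0],"delta_rot":[0,0,0]},
    {"jaw":1,"translation":[38,-24,0],"delta_rot":[0,0,0]},
    {"jaw":1,"translation":[38,-24,0],"delta_rot":[0,0,0]},
    {"jaw":1,"translation":[38,-24,0],"delta_rot":[0,0,0]},
    {"jaw":1,"translation":[38,-24,0],"delta_rot":[0,0,0]},
    {"jaw":1,"translation":[0,0,0],"delta_rot":[0,0,0]},
    {"jaw":1,"translation":[0,0,0],"delta_rot":[0,0,0]}
  ]
}}

```text
time: 3.2
position: [0.5346, 0.065, 0.4045]
orientation: [3.142, 0.001, 0.561]
contact_force: [-0.3, -0.7, -0.4]
opening: 0.0853
grasp_force: 0.0
```

Request:
{"name": "carry_out", "arguments": {
  "moves": [
    {"jaw":1,"translation":[27,-19,0],"delta_rot":[0,0,0]},
    {"jaw":1,"translation":[27,-19,0],"delta_rot":[0,0,0]},
    {"jaw":1,"translation":[0,0,20],"delta_rot":[0,0,0]},
    {"jaw":1,"translation":[0,0,0],"delta_rot":[0,0,0]}
  ]
}}

```text
time: 3.7
position: [0.5592, 0.1247, 0.382]
orientation: [-3.14, 0.005, 0.56]
contact_force: [-0.7, -0.1, -0.2]
opening: 0.0852
grasp_force: 0.0
```

Run:
```python
from fit import *
s=bot.observe(); print(s["position"],s["orientation"])
o=[]
for c,(u,v) in (("top",(271,232)),("scene",(367,205))):
    im=cams.grab_frame(c); o.append(cv2.resize(im[v-60:v+60,u-60:u+60],(400,400),interpolation=cv2.INTER_CUBIC))
    print(c,proj(np.array([s["position"]-[0,0,.155]]),c))
cv2.imwrite("pics/z2.png",np.hstack(o))
```

```text
[0.55918941 0.12471506 0.38198913] [-3.13978786  0.00481845  0.5598421 ]
top [[268.74052741 228.14007151]]
scene [[368.86902539 196.05353377]]
```

View pics/z2.png

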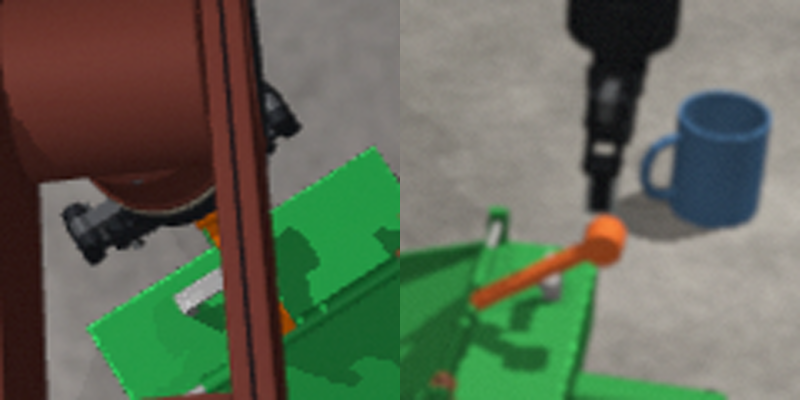

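The fingers straddle the knob, which shows at (606,240) in the right-hand crop. I'll go down and grip.

Request:
{"name": "carry_out", "arguments": {
  "moves": [
    {"jaw":1,"translation":[1,0,20],"delta_rot":[0,0,0]},
    {"jaw":1,"translation":[0,0,20],"delta_rot":[0,0,0]},
    {"jaw":1,"translation":[0,0,19],"delta_rot":[0,0,0]},
    {"jaw":-1,"translation":[0,0,0],"delta_rot":[0,0,0]},
    {"jaw":-1,"translation":[0,0,0],"delta_rot":[0,0,0]},
    {"jaw":-1,"translation":[0,0,0],"delta_rot":[0,0,0]},
    {"jaw":-1,"translation":[0,0,0],"delta_rot":[0,0,0]},
    {"jaw":-1,"translation":[0,0,0],"delta_rot":[0,0,0]}
  ],
  "squeeze": 40
}}

```text
time: 4.8
position: [0.5616, 0.1267, 0.3267]
orientation: [3.141, -0.002, 0.561]
contact_force: [1.5, 1.2, 3.5]
opening: 0.0233
grasp_force: 44.7
```

Request:
{"name": "carry_out", "arguments": {
  "moves": [
    {"jaw":-1,"translation":[6.8,0,10],"delta_rot":[0,0,0]},
    {"jaw":-1,"translation":[5.8,0,10.5],"delta_rot":[0,0,0]},
    {"jaw":-1,"translation":[4.7,0,11],"delta_rot":[0,0,0]},
    {"jaw":-1,"translation":[3.5,0,11.6],"delta_rot":[0,0,0]},
    {"jaw":-1,"translation":[2.4,0,11.8],"delta_rot":[0,0,0]},
    {"jaw":-1,"translation":[1,0,8],"delta_rot":[0,0,0]},
    {"jaw":-1,"translation":[0,0,0],"delta_rot":[0,0,0]}
  ]
}}

```text
time: 5.68
position: [0.5834, 0.14, 0.2648]
orientation: [3.14, -0.006, 0.561]
contact_force: [2.6, 1.9, 8.3]
opening: 0.0232
grasp_force: 51.0
```

Run:
```python
from fit import *
s=bot.observe(); print(s["position"],s["contact_force"],s["opening"])
im=cams.grab_frame("scene");u,v=340,230
cv2.imwrite("pics/z3.png",cv2.resize(im[v-60:v+60,u-80:u+80],(800,600),interpolation=cv2.INTER_CUBIC))
```

```text
[0.58338336 0.14004161 0.26475299] [2.63498091 1.89443689 8.28147597] 0.02318960820522305
```

View pics/z3.png

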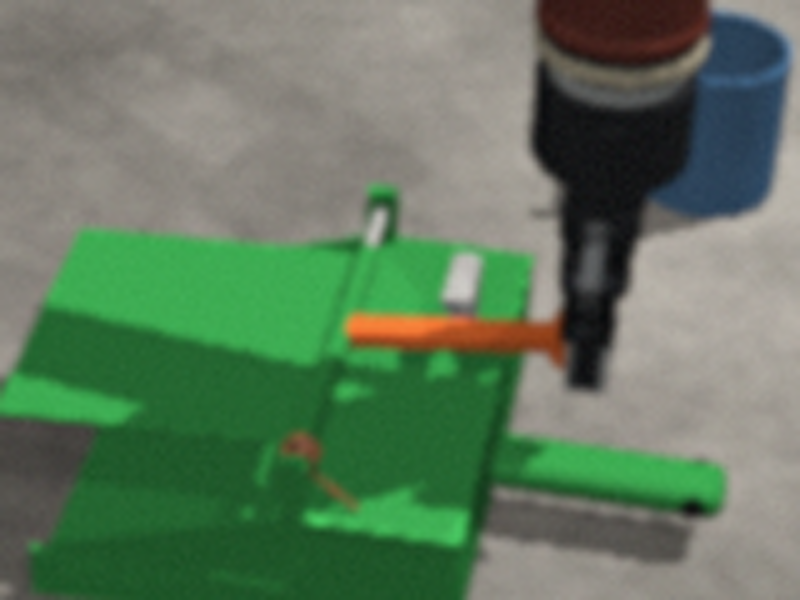

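The lever is nearly level, still gripped and to the right of the hook. I'll press further, towards the stop.

Request:
{"name": "carry_out", "arguments": {
  "moves": [
    {"jaw":-1,"translation":[0,0,6],"delta_rot":[0,0,0]},
    {"jaw":-1,"translation":[-1,0,5],"delta_rot":[0,0,0]},
    {"jaw":-1,"translation":[0,0,0],"delta_rot":[0,0,0]}
  ]
}}

```text
time: 6.1
position: [0.5835, 0.1398, 0.255]
orientation: [3.139, -0.01, 0.56]
contact_force: [6.3, 3.7, 7.9]
opening: 0.0231
grasp_force: 52.7
```

Request:
{"name": "carry_out", "arguments": {
  "moves": [
    {"jaw":-1,"translation":[0,0,3],"delta_rot":[0,0,0]},
    {"jaw":-1,"translation":[0,-5,0],"delta_rot":[0,0,0]},
    {"jaw":-1,"translation":[0,-6,0],"delta_rot":[0,0,0]},
    {"jaw":-1,"translation":[0,-6,0],"delta_rot":[0,0,0]},
    {"jaw":-1,"translation":[0,-6,0],"delta_rot":[0,0,0]},
    {"jaw":-1,"translation":[0,0,0],"delta_rot":[0,0,0]}
  ]
}}

```text
time: 6.85
position: [0.5714, 0.1597, 0.2526]
orientation: [3.138, -0.011, 0.561]
contact_force: [7.1, 4.3, 8.9]
opening: 0.0236
grasp_force: 53.2
```

Run:
```python
from fit import *
s=bot.observe(); d=s["position"][:2]-[.4966,.0832]; print(d@[.8475,.5309],d@[-.5309,.8475])
im=cams.grab_frame("scene");u,v=340,230
cv2.imwrite("pics/z4.png",cv2.resize(im[v-60:v+60,u-80:u+80],(800,600),interpolation=cv2.INTER_CUBIC))
```

```text
0.10396732651903487 0.025132052054188152
```

View pics/z4.png

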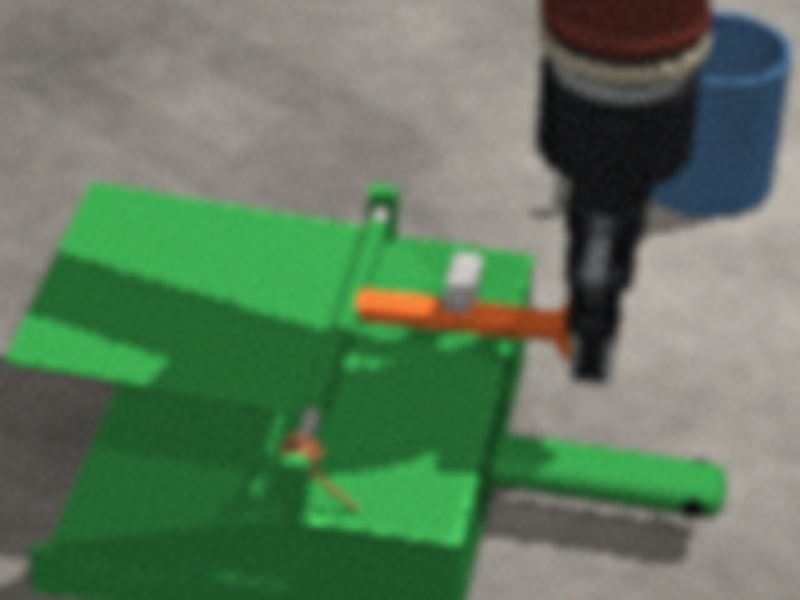

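The lever is now under the hook. I'll push it to the end of its slide, ease up, release and lift away.

Request:
{"name": "carry_out", "arguments": {
  "moves": [
    {"jaw":-1,"translation":[0,-3,0],"delta_rot":[0,0,0]},
    {"jaw":-1,"translation":[0,-2,0],"delta_rot":[0,0,0]},
    {"jaw":-1,"translation":[0,0,0],"delta_rot":[0,0,0]}
  ]
}}

```text
time: 7.28
position: [0.569, 0.1635, 0.2527]
orientation: [3.138, -0.011, 0.561]
contact_force: [8.4, 4.1, 9.6]
opening: 0.0235
grasp_force: 53.0
```

Request:
{"name": "carry_out", "arguments": {
  "moves": [
    {"jaw":-1,"translation":[0,0,-4],"delta_rot":[0,0,0]},
    {"jaw":-1,"translation":[0,0,-4],"delta_rot":[0,0,0]},
    {"jaw":-1,"translation":[0,0,-3],"delta_rot":[0,0,0]},
    {"jaw":-1,"translation":[0,0,0],"delta_rot":[0,0,0]},
    {"jaw":1,"translation":[0,0,0],"delta_rot":[0,0,0]},
    {"jaw":1,"translation":[0,0,0],"delta_rot":[0,0,0]},
    {"jaw":1,"translation":[0,0,0],"delta_rot":[0,0,0]},
    {"jaw":1,"translation":[0,0,0],"delta_rot":[0,0,0]},
    {"jaw":1,"translation":[0,0,0],"delta_rot":[0,0,0]}
  ]
}}

```text
time: 8.4
position: [0.5658, 0.1626, 0.2596]
orientation: [-3.141, 0.0, 0.561]
contact_force: [0.4, 0.4, 0.3]
opening: 0.0851
grasp_force: 0.0
```

Request:
{"name": "carry_out", "arguments": {
  "moves": [
    {"jaw":1,"translation":[0,0,-20],"delta_rot":[0,0,0]},
    {"jaw":1,"translation":[0,0,-30],"delta_rot":[0,0,0]},
    {"jaw":1,"translation":[0,0,-40],"delta_rot":[0,0,0]},
    {"jaw":1,"translation":[0,0,-40],"delta_rot":[0,0,0]},
    {"jaw":1,"translation":[0,0,0],"delta_rot":[0,0,0]},
    {"jaw":1,"translation":[0,0,0],"delta_rot":[0,0,0]}
  ]
}}

```text
time: 9.15
position: [0.5657, 0.1626, 0.3905]
orientation: [3.141, -0.001, 0.561]
contact_force: [-0.2, -0.4, -0.7]
opening: 0.0854
grasp_force: 0.0
```

Run:
```python
from fit import *
im=cams.grab_frame("scene");u,v=340,230
cv2.imwrite("pics/z5.png",cv2.resize(im[v-60:v+60,u-80:u+80],(800,600),interpolation=cv2.INTER_CUBIC))
p=[.4966,.0832,.5595]; print((proj(T(p,[[100,30,111],[100,18,126]]),"scene")-[260,170])*5)
```

```text
[[583.73449776 301.84404348]
 [583.49944933 291.57204854]]
```

View pics/z5.png

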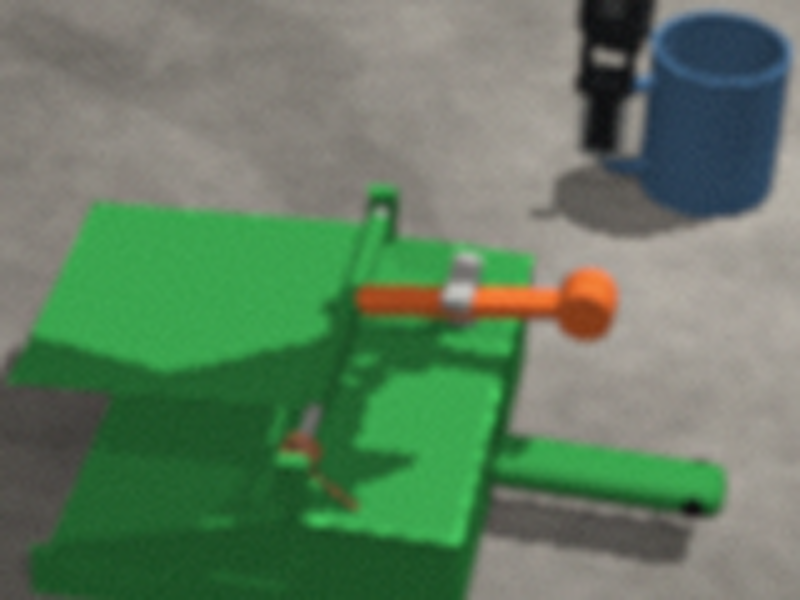

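The lever is held under the hook, with the knob at (586,303) against a predicted (584,302), so it sits at about y 29. The flap is up, the mug has not moved, and the gripper is clear.

```bash
python3 -c "
from station import workorder; print(workorder.close_job())"
```

```text
the job is handed in; nothing more can be done
None
```

The dustpan is ready: its lever is held down under the steel hook at close to full slide (y about 29 of 30 mm), the flap is tilted up, the arm never went near the mug or saucepan, and the job was handed in at about 9 s with the gripper clear.

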